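# Couple the silencer plug to the bench air outlet

## Robot

A 6-joint arm with a two-finger parallel gripper is mounted at the origin on the work surface. World frame = base frame: x ahead of the robot, y to its left, z up, the work surface at z = 0. Lengths are in mm, angles in rad, forces in N, time in s.
With the tool pointing down it reaches from about 300 to 950 mm from the base axis. Payload 3.1 kg.
Tool frame: the origin (TCP) lies at the very end of the fingers, on their centre line; the grasp point (between the pads) lies 19 mm behind it; z points along the fingers, y is the direction in which the jaws open and shut (so a half turn about z gives the same grasp; the last joint's range is limited). The gripper opens to 85 mm and grips with 20 to 120 N. Pads are 22 mm wide; open, the fingers measure 114 mm over their backs; the gripper's body (76 mm by 85 mm) begins 54 mm behind the grasp point. The pads swing forward as they close: fully open they stand 13 mm farther back than shut.
Start: joints at [-1.403, 0.308, 1.634, -0, 1.2, -0.07], TCP at [147.2, -607.424, 231.272] pointing down, gripper open.
Joint ranges: [-3.06, 3.06], [-0.79, 1.96], [0.05, 2.63], [-1.19, 4.34], [0.05, 2.64], [-2.94, 2.94]. Speed limits (rad/s): [2.79, 2.79, 3.14, 3.14, 3.14, 3.14].

## Interface

Orientations are given as a unit quaternion [w, x, y, z].
In Python, from cell import ctrl gives the robot as it stands.
- The arm moves only by the shell command python3 -m pendant 'ROWS' [OPENING] [FORCE]. ROWS is JSON, a list of rows, each an object of numbers: "dx", "dy", "dz": the shift along the world's x, y, z in mm; "rx", "ry", "rz": the turn, a rotation vector about the world's x, y, z in degrees. In form: [{"dx": .., "dy": .., "dz": .., "rx": .., "ry": .., "rz": ..}, ...]. A call has 1 to 12 rows; each row is the pose to reach, as a shift and turn from the pose commanded when the call began; what a row does not reach only later rows make up. A row lasts 1/12 s, in which the tool goes at most 41.7 mm and 7.16 degrees, less where a joint would pass 70% of its speed; a pose out of reach is approached as far as the arm can. A call with a gripper value outside its range is refused whole. OPENING is the opening, from 0 (shut) to 1 (fully open), set as the call begins (- or left out, the last holds). The fingers move at their own pace and stop on an object; FORCE is the grip in N (left out, the last holds). Time passes only in rows, so rows that repeat a pose let the fingers close. It gives the time, the measured TCP pose, the force and the opening at its end, in the units of the state.
- ctrl.sense(): the state, without advancing time (a new reading comes with each control period).
- ctrl.get_image(name): name is "scene" or "top"; returns a dict with "color" (400x640x3 uint8, red, green, blue), "range_z" (400x640 float32, mm along the optical axis (not along the pixel's ray), 0 where there is no reading), "fx", "fy", "cx", "cy" (pixels), "k1" (the pictures are not rectified: a ray, as slopes to the right and down, at radius r is drawn at 1 + k1 r^2 times it, then the intrinsics apply), "R" (3x3) and "t" (3): a world point X has camera coordinates R X + t. Camera axes: x right, y down, z forward; pixel columns grow to the right and rows downward; lengths in mm; the calibration is good to about 2 mm. A picture is of the moment at which its call begins.
- ctrl.finish_job(): hands the job in, once; it reports no verdict.
The state is a dict: "time": time; "joint_positions": joint angles; "dq": joint speeds; "joint_torque": joint torques, N m; "tcp_pos": TCP position; "tool_rot": TCP orientation; "ft_force": force on the tool from outside, world axes, zero at the start; "wrist_torque": the same for the moment, N m; "gripper_width": opening from 0.0 (shut) to 1.0 (fully open).
Only numpy, scipy, OpenCV 4.12 (cv2) and the standard library are available. Lean on these libraries where they do the work, as an engineer would, in place of code of your own. Each camera call takes 0.05 s, during which the arm holds its last target. There are 200 camera calls.

## Task

Fit the dome-headed silencer plug to the bench's air coupler: first draw the coupler's sleeve down until it catches and stays down by itself with your hand off it, then take the plug from the wooden rack, feel for the bore and press the plug gently home until the sleeve springs back up and locks it. Let go and leave the plug locked in; do not ram the plug, and leave the nozzle, cup and bowl where they are.

Things in the scene. Friction and masses are not known exactly. Their poses are not given: they have to be found in the camera images.
- block: Fixed aluminium air-outlet block, 100 x 100 mm, 30 mm high; origin at the centre of its underside, z up. A coupler stands upright on it, rigid, but clamped up to 4 mm off the block's centre line in the block's x and in its y, and up to 2 mm above or below nominal height: these offsets are in NO pose reading (feel or see them). A 22 mm brass nipple sticks 30 mm out of its +x side, 15 mm up.
- outlet (a point): NOMINAL centre of the coupler's mouth, on the block's centre line 90 mm above its underside; the true mouth is offset as told at block. The mouth is the flat top of a steel stem, 31 mm outside, with a sharp-edged bore of 22 mm. With the sleeve up, three dogs 10 mm below the mouth block the bore; with it caught down they are withdrawn.
- flange (a point): NOMINAL centre of the top of the sleeve's flange with the sleeve up, 65 mm above the block's underside (true place offset as the mouth). Brass sleeve: 40 mm outside diameter, top end 88 mm above the underside; round its lower end an outward flange of 60 mm diameter, 5 mm thick, to pull it down by or rest fingertips on. The readings of this point do not follow the sleeve.
- sleeve (a joint): Travel of the sleeve in m: 0 = sprung fully up (forward), positive = drawn down, hard stop 0.013. Its spring pushes up with about 5 N at the top, 9 N at the stop. Past about 0.0115 a catch clicks in and holds it there by itself (getting past the catch takes about 15 N in all, half way down). Pressing the plug home frees the catch and the sleeve springs up.
- valve (a joint): Travel in m of the spring valve at the bottom of the bore: 0 = shut, positive = pushed down. The plug's foot meets it 21 mm below the mouth; it resists with 6 N, rising to 8 N. At about 0.0045, 1 to 2 mm before the plug's shoulder stops on the mouth, the sleeve is freed; with the plug locked and let go it stays near 0.003. It also dips as the sleeve passes its catch.
- rack: Fixed wooden rack, 70 x 170 mm, 30 mm high, with two holes of 23.5 mm, 25 mm deep, 50 mm either side of its centre along its y; origin at the centre of its underside, z up. The plug stands in one hole and the nozzle in the other, either way round.
- plug: The silencer plug, loose, about 160 g, upright in the rack: origin at the centre of its foot, z up its axis. From the foot: steel tip 20 mm across, 1 mm chamfer, groove from 10 to 22 mm; shoulder 31 mm across from 27 to 33 mm; plain barrel 26 mm across to 80 mm (grip here); brass dome to 95 mm (may be pushed on). Home when the shoulder meets the mouth (27 mm inside); locked, it rises about 3 mm.
- plug_head (a point): Top of the plug's dome, 95 mm above its foot on its axis.
- nozzle: Bystander: steel blow nozzle, loose, in the other rack hole; 110 mm tall, 26 mm barrel tapering to a thin 6 mm tube; origin at its foot.
- cup: Bystander: lidded paper coffee cup, 82 mm wide, 108 mm tall, origin at its foot.
- bowl: Bystander: white bowl, 170 mm wide, 60 mm high, origin at its foot.
Not all that is in view belongs to the job. What is shaped like the block but red is not meant.

How it is judged:
By the outcome, as a careful person would: the job done as asked, in the order asked, and still so for the second after the job is handed in, with the robot touching nothing.
It also fails if it takes over 72 s, if anything falls off the work surface, if the arm or the gripper's body presses on something with over 40 N, if the wrist force passes 120 N, or if a joint passes its speed limit or range.

## Working session

There is one attempt and no reset: what is moved stays moved. The work goes in short steps, Python scripts to look and compute and a shell command to move; the robot and the scene stay as the last step left them, time stands still between calls to the robot, and variables do not carry over. Pictures are saved under pics/ and viewed, about 8 in all and at most 12, crops included, and the job is handed in when it is done.

```bash
ls; mkdir -p pics
cat > h.py <<'E'
import numpy as np,cv2
from cell import ctrl
def save(n,f):
    im=ctrl.get_image(n); cv2.imwrite(f'pics/{f}.png',im['color'][:,:,::-1]); np.save(f'pics/{f}.npy',im,allow_pickle=True); return im
def load(f): return np.load(f'pics/{f}.npy',allow_pickle=True).item()
def K(im): return np.array([[im['fx'],0,im['cx']],[0,im['fy'],im['cy']],[0,0,1.]])
def ray(im,u,v):
    d=np.array([(u-im['cx'])/im['fx'],(v-im['cy'])/im['fy']])
    s=d.copy()
    for _ in range(20): s=d/(1+im['k1']*(s@s))
    R=np.array(im['R']); t=np.array(im['t']).ravel()
    return -R.T@t, R.T@np.array([s[0],s[1],1])
def onz(im,u,v,z):
    c,d=ray(im,u,v); return c+d*(z-c[2])/d[2]
def proj(im,X):
    p=np.array(im['R'])@np.array(X,float)+np.array(im['t']).ravel(); s=p[:2]/p[2]; s=s*(1+im['k1']*(s@s))
    return s*[im['fx'],im['fy']]+[im['cx'],im['cy']]
def cloud(im):
    v,u=np.mgrid[0:400,0:640]; d=np.stack([(u-im['cx'])/im['fx'],(v-im['cy'])/im['fy']],-1); s=d.copy()
    for _ in range(20): s=d/(1+im['k1']*(s**2).sum(-1,keepdims=True))
    z=im['range_z'].astype(float); P=np.dstack([s*z[...,None],z])
    X=(P-np.array(im['t']).ravel())@np.array(im['R']); X[z==0]=np.nan; return X
E
python3 - <<'E'
from h import *
for n in('scene','top'):
    im=save(n,n+'0'); print(n,im['fx'],im['cx'],im['cy'],im['k1'],ray(im,320,200))
print(ctrl.sense())
E
```

```text
pics
scene 513.7146708265561 320.4318910868745 197.26310461997244 -0.11727706884827199 (array([1331.61117897, -357.2618915 , 1058.87743168]), array([-0.5810037 ,  0.32050186, -0.74815931]))
top 497.6209069166081 324.7607367863333 196.57154763900982 -0.08181041389501928 (array([ 393.621884  ,   78.1512004 , 1534.19538509]), array([ 0.12606779,  0.00868038, -0.99205371]))
{'time': 0.1, 'joint_positions': array([-1.40271577e+00,  3.08909956e-01,  1.63505540e+00, -5.94950088e-06,
        1.19975935e+00, -6.96950538e-02]), 'dq': array([ 9.90280359e-05, -2.16092849e-03, -5.33342271e-03,  2.86166832e-03,
        1.23558283e-03, -8.84328775e-04]), 'joint_torque': array([-8.18223380e-04, -4.16409051e+01, -2.77643931e+01, -1.33146709e-04,
        4.03705941e-03,  1.32891893e-05]), 'tcp_pos': array([ 147.06055008, -606.6694262 ,  230.16875826]), 'tool_rot': array([-1.06460118e-03,  9.92940473e-01,  1.18608941e-01, -5.51874733e-05]), 'ft_force': array([-0.12135739, -0.00153295, -0.49644055]), 'wrist_torque': array([ 0.019194  ,  0.00960334, -0.00774474]), 'gripper_width': 0.9999856196795968}
```

View pics/scene0.png

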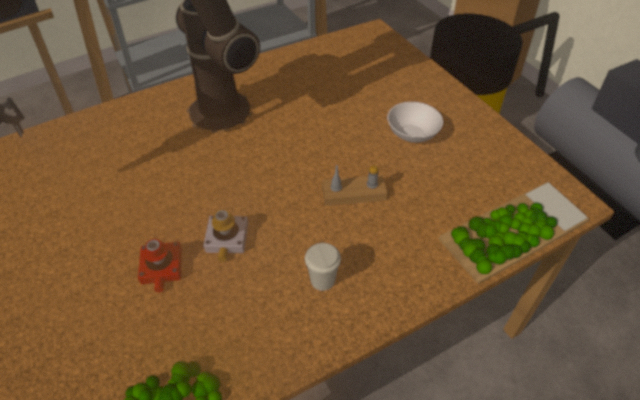

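View pics/top0.png

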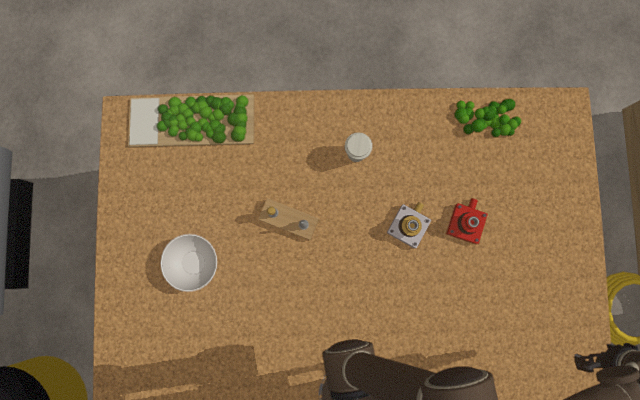

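Run:
```python
from h import *
s,t=load('scene0'),load('top0')
def crop(im,u,v,w=25,h=25,k=8):
    return cv2.resize(im['color'][v-h:v+h,u-w:u+w,::-1],None,fx=k,fy=k,interpolation=cv2.INTER_CUBIC)
a=np.hstack([crop(t,410,226,25,18),crop(t,288,218,25,18)])
b=np.hstack([crop(s,225,232,25,18),crop(s,356,183,40,29,5)[:288]])
cv2.imwrite('pics/crops.png',np.vstack([a,b]))
X=cloud(t)
for n,(u,v,w) in dict(block=(410,226,24),rack=(288,218,30)).items():
    P=X[v-w:v+w,u-w:u+w].reshape(-1,3); P=P[np.isfinite(P[:,0])]
    print(n,'table',np.percentile(P[:,2],30))
    for lo,hi in((20,40),(55,72),(80,100),(100,130)):
        Q=P[(P[:,2]>lo)&(P[:,2]<hi)]; print(lo,hi,len(Q),Q.mean(0).round(1) if len(Q) else '',np.median(Q[:,2]) if len(Q) else '')
        if lo==20: print(cv2.minAreaRect(Q[:,:2].astype(np.float32)))
for n,u,v,z in(('mouth',410,226,90),('plug',272,211.5,95),('noz',304,224,110)): print(n,onz(t,u,v,z))
```

```text
block table 0.7176230223164999
20 40 825 [ 503.8 -175.8   29.4] 29.40028530529277
((513.657958984375, -185.30615234375), (101.3816909790039, 131.02130126953125), 59.64153289794922)
55 72 185 [ 497.8 -175.3   65.6] 65.79698355539763
80 100 109 [ 498.8 -177.5   88.8] 88.81368217836985
100 130 0  
rack table -0.684811863934527
20 40 1132 [529.7 188.5  29.7] 29.596840522580315
((530.8821411132812, 189.92813110351562), (171.00437927246094, 70.45240783691406), 67.28849792480469)
55 72 35 [515.2 155.1  65.6] 65.78780330369618
80 100 62 [542.4 219.6  92.2] 94.33518595755717
100 130 18 [540.  215.8 104.4] 101.97993976783881
mouth [ 495.55956793 -169.79686223   90.        ]
plug [545.57883044 231.02306485  95.        ]
noz [506.15828599 137.7813387  110.        ]
```

View pics/crops.png

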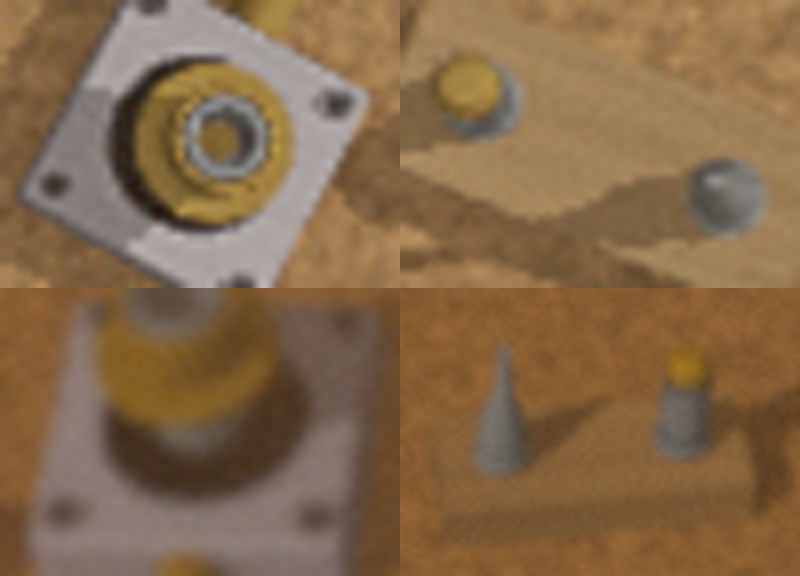

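Run:
```python
from h import *
s,t=load('scene0'),load('top0')
def tri(u1,u2):
    c1,d1=ray(t,*u1);c2,d2=ray(s,*u2)
    A=np.stack([d1,-d2],1); k=np.linalg.lstsq(A,c2-c1,rcond=None)[0]
    p,q=c1+k[0]*d1,c2+k[1]*d2; return ((p+q)/2).round(1),(p-q).round(1)
def masks(im,u,v,w):
    hsv=cv2.cvtColor(im['color'],cv2.COLOR_RGB2HSV)[v-w:v+w,u-w:u+w].astype(int); return hsv
# block top face, top view
hsv=masks(t,410,226,26); g=((hsv[...,1]<60)&(hsv[...,2]>70)).astype(np.uint8)
pts=np.argwhere(g)[:,::-1]
n,l,st,_=cv2.connectedComponentsWithStats(g); i=1+np.argmax(st[1:,4])
pts=np.argwhere(l==i)[:,::-1].astype(float)+[384,200]
W=np.array([onz(t,*p,30)[:2] for p in pts],np.float32); print('block30',cv2.minAreaRect(W))
# gray ring of mouth: component near the centre
for nm,im,u,v,w in(('top',t,412,225,8),('scene',s,222,216,10)):
    hsv=masks(im,u,v,w); print(nm); print(hsv[...,1])
# dome brass
for nm,im,u,v,w in(('top',t,272,211,9),('scene',s,373,173,11)):
    hsv=masks(im,u,v,w); m=(hsv[...,1]>(170 if nm=='top' else 190)); q=np.argwhere(m); print(nm,len(q),q.mean(0)[::-1]+[u-w,v-w]); print(hsv[...,1]) if nm=='scene' else 0
```

```text
block30 ((500.3045654296875, -176.35763549804688), (100.73110961914062, 101.45390319824219), 59.56425857543945)
top
[[ 93 137 126 153 154 145 152 154 155 150 155 134 122  46  11  10]
 [138 155 151 153 145 147 145 159 167 162 157 152 162 136  69  15]
 [157 152 146 150 151 153 157 150 127 127 150 151 157 162 140  69]
 [160 160 154 148 160 145 100  32   7   5  27  38 135 154 157 131]
 [151 160 153 147 146  64   4   4  11  13  10   0  26 139 159 143]
 [154 146 158 152  90   6   9  30  33  36  22  19   8  61 148 161]
 [148 157 157 136  21   3  63 110 112  94  45  36  10   5 107 151]
 [162 146 145 131  13  33 126 154 156 149 106  38  35   6  59 146]
 [150 151 152 124  21  49 142 156 154 156 111  53  32  10  68 153]
 [154 153 155 139  30   9 110 165 156 151 123  41  25  13  95 149]
 [147 150 166 152  59   2  34 114 149 106  30  32  13   5 118 157]
 [144 141 163 157 106  27   4   8  42  18  19   7   4  58 154 155]
 [150 145 139 161 154 131  29   6   6   2   2   7  62 144 151 156]
 [145 143 152 149 163 146 134 120  64  55 101 127 150 155 157 150]
 [152 155 147 141 152 152 156 153 146 147 153 
[... 3267 characters left out ...]
20  76  41  32  30  28  31  34  45  46  92 126 143
  161 155 158 162]
 [156 148 149 150 140 119  81  39  30  33  29  32  26  43  52  91 128 155
  150 145 163 164]
 [142 148 138 146 140 113  77  44  27  32  32  35  36  43  56  92 132 145
  148 141 146 154]
 [150 146 148 150 138 108  64  35  34  30  30  35  32  42  65 104 137 139
  150 156 151 145]
 [144 152 146 139 126  91  45  32  32  33  29  28  40  47  69  94 137 147
  147 147 150 149]
 [148 147 143 136 112  74  48  25  28  28  31  40  32  46  60 101 132 139
  154 143 148 142]
 [150 145 149 135 109  61  39  26  34  27  28  45  36  51  56  87 123 148
  149 157 141 147]]<stdin>:20: RuntimeWarning: Mean of empty slice.
  ret = um.true_divide(
```

Run:
```python
from h import *
s,t=load('scene0'),load('top0')
def tri(u1,u2):
    c1,d1=ray(t,*u1);c2,d2=ray(s,*u2)
    k=np.linalg.lstsq(np.stack([d1,-d2],1),c2-c1,rcond=None)[0]
    p,q=c1+k[0]*d1,c2+k[1]*d2; return ((p+q)/2).round(1),(p-q).round(1)
print('mouth',onz(t,412.75,224.85,90),onz(s,221.4,214,90),tri((412.75,224.85),(221.4,214)))
print('dome',onz(t,271.25,210.25,92),onz(s,372.9,169.5,92),tri((271.25,210.25),(372.9,169.5)))
# rack top from colour is weak: use depth points, z=30 level replaced ray->plane
X=cloud(t); m=(X[...,2]>22)&(X[...,2]<40); m[:190]=0;m[250:]=0;m[:,:250]=0;m[:,325:]=0
m=cv2.morphologyEx(m.astype(np.uint8),cv2.MORPH_OPEN,np.ones((3,3)))
W=np.array([onz(t,u,v,30)[:2] for v,u in np.argwhere(m)],np.float32); r=cv2.minAreaRect(W);print('rack',r)
b=np.deg2rad(r[2]); a=np.array([np.cos(b),np.sin(b)]); print(np.array(r[0])+50*a,np.array(r[0])-50*a)
```

```text
mouth [ 498.73866577 -177.98129999   90.        ] [ 500.85856725 -177.6223924    90.        ] (array([ 499.1, -177.8,   88.2]), array([-0.4, -1. ,  0.2]))
dome [549.60284697 233.51039887  92.        ] [554.53914381 232.44595711  92.        ] (array([550.5, 234.7,  87.3]), array([-0.7, -1.2, -0.2]))
rack ((530.7141723632812, 189.83883666992188), (170.39707946777344, 69.9306869506836), 67.18701934814453)
[550.10039383 235.92760338] [511.3279509  143.75006996]
```

```bash
python3 -m pendant '[{"dx":30,"dy":25},{"dx":60,"dy":50},{"dx":90,"dy":75},{"dx":115,"dy":105},{"dx":140,"dy":135},{"dx":165,"dy":165},{"dx":190,"dy":200},{"dx":215,"dy":230},{"dx":240,"dy":260},{"dx":260,"dy":290},{"dx":280,"dy":320},{"dx":300,"dy":350}]' 0.6 20
python3 -m pendant '[{"dx":20,"dy":25,"dz":-10},{"dx":35,"dy":50,"dz":-25},{"dx":45,"dy":70,"dz":-45},{"dx":52,"dy":80,"dz":-65},{"dx":52,"dy":80,"dz":-85},{"dx":52,"dy":80,"dz":-85},{"dx":52,"dy":80,"dz":-85}]'
```

```text
invalid input
invalid input
```

```bash
python3 -m pendant '[{"dx":30,"dy":25,"dz":0,"rx":0,"ry":0,"rz":0},{"dx":60,"dy":50,"dz":0,"rx":0,"ry":0,"rz":0}]' 0.6 20
```

```text
time: 0.27
tcp_pos: [206.3, -557.5, 230.5]
tool_rot: [-0.0, 0.993, 0.117, -0.0]
ft_force: [0.4, 0.1, 0.3]
gripper_width: 0.746
```

```bash
python3 -m pendant '[{"dx":25,"dy":30,"dz":0,"rx":0,"ry":0,"rz":0},{"dx":50,"dy":60,"dz":0,"rx":0,"ry":0,"rz":0},{"dx":75,"dy":90,"dz":0,"rx":0,"ry":0,"rz":0},{"dx":100,"dy":120,"dz":0,"rx":0,"ry":0,"rz":0},{"dx":125,"dy":150,"dz":0,"rx":0,"ry":0,"rz":0},{"dx":150,"dy":180,"dz":0,"rx":0,"ry":0,"rz":0},{"dx":175,"dy":210,"dz":-20,"rx":0,"ry":0,"rz":0},{"dx":200,"dy":240,"dz":-40,"rx":0,"ry":0,"rz":0},{"dx":225,"dy":275,"dz":-60,"rx":0,"ry":0,"rz":0},{"dx":250,"dy":310,"dz":-70,"rx":0,"ry":0,"rz":0},{"dx":270,"dy":345,"dz":-80,"rx":0,"ry":0,"rz":0},{"dx":292,"dy":379.5,"dz":-90,"rx":0,"ry":0,"rz":0}]'
python3 -m pendant '[{"dx":0,"dy":0,"dz":0,"rx":0,"ry":0,"rz":0},{"dx":0,"dy":0,"dz":-15,"rx":0,"ry":0,"rz":0},{"dx":0,"dy":0,"dz":-30,"rx":0,"ry":0,"rz":0},{"dx":0,"dy":0,"dz":-30,"rx":0,"ry":0,"rz":0}]'
python3 - <<'E'
from h import *
t=save('top','top1'); s=save('scene','scene1'); print(ctrl.sense()['tcp_pos'],ctrl.sense()['joint_positions'])
f=lambda im,u,v,w=40,h=30: cv2.resize(im['color'][v-h:v+h,u-w:u+w,::-1],None,fx=5,fy=5,interpolation=cv2.INTER_CUBIC)
cv2.imwrite('pics/c1.png',np.hstack([f(s,225,205),f(t,410,226)]))
E
```

```text
time: 1.27
tcp_pos: [492.7, -186.4, 143.2]
tool_rot: [-0.0, 0.993, 0.119, -0.001]
ft_force: [0.1, 0.5, 0.2]
gripper_width: 0.599
time: 1.6
tcp_pos: [490.1, -187.0, 111.3]
tool_rot: [-0.002, 0.993, 0.119, -0.003]
ft_force: [-1.0, 0.2, -0.1]
gripper_width: 0.602
[ 491.68282878 -188.2619884   113.67967501] [-4.48334918e-01  2.70018192e-01  1.95102082e+00 -1.12562941e-04
  9.22849819e-01  8.84888351e-01]
```

View pics/c1.png

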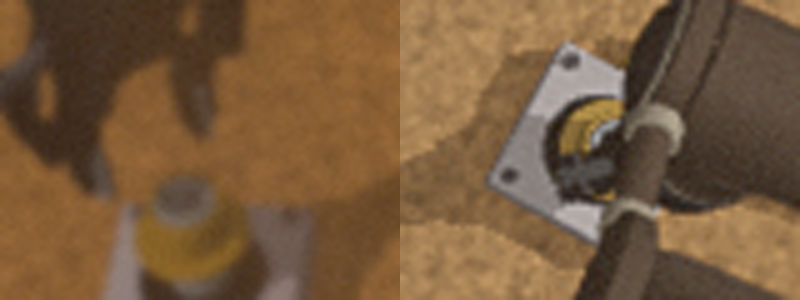

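```bash
python3 -m pendant '[{"dx":8.3,"dy":9.8,"dz":0,"rx":0,"ry":0,"rz":0},{"dx":8.3,"dy":9.8,"dz":-8,"rx":0,"ry":0,"rz":0},{"dx":8.3,"dy":9.8,"dz":-16,"rx":0,"ry":0,"rz":0},{"dx":8.3,"dy":9.8,"dz":-22,"rx":0,"ry":0,"rz":0},{"dx":8.3,"dy":9.8,"dz":-28,"rx":0,"ry":0,"rz":0},{"dx":8.3,"dy":9.8,"dz":-28,"rx":0,"ry":0,"rz":0}]'
python3 -m pendant '[{"dx":0,"dy":0,"dz":-4,"rx":0,"ry":0,"rz":0},{"dx":0,"dy":0,"dz":-8,"rx":0,"ry":0,"rz":0},{"dx":0,"dy":0,"dz":-8,"rx":0,"ry":0,"rz":0}]'
python3 -m pendant '[{"dx":0,"dy":0,"dz":0,"rx":0,"ry":0,"rz":0},{"dx":0,"dy":0,"dz":0,"rx":0,"ry":0,"rz":0},{"dx":0,"dy":0,"dz":0,"rx":0,"ry":0,"rz":0},{"dx":0,"dy":0,"dz":0,"rx":0,"ry":0,"rz":0}]' 0.42 20
```

```text
time: 2.2
tcp_pos: [499.4, -178.1, 84.5]
tool_rot: [-0.001, 0.993, 0.119, -0.002]
ft_force: [-1.1, -0.9, -0.9]
gripper_width: 0.604
time: 2.45
tcp_pos: [500.4, -178.5, 77.5]
tool_rot: [-0.0, 0.993, 0.119, -0.001]
ft_force: [-0.4, 0.2, 0.6]
gripper_width: 0.597
time: 2.78
tcp_pos: [500.6, -178.1, 78.4]
tool_rot: [-0.0, 0.993, 0.119, -0.0]
ft_force: [-0.8, 2.6, 0.7]
gripper_width: 0.458
```

```bash
for i in 1 2 3; do python3 -m pendant '[{"dx":0,"dy":0,"dz":0,"rx":0,"ry":0,"rz":0}]' 0.42 20 | tail -4; python3 -c "
from h import *
s=ctrl.sense();print(s['wrist_torque'],s['tcp_pos'])"; done
```

```text
tcp_pos: [500.6, -178.1, 78.4]
tool_rot: [-0.0, 0.993, 0.119, -0.0]
ft_force: [-1.4, 3.2, 1.0]
gripper_width: 0.46
[0.56874403 0.17908234 0.04972524] [ 500.60675125 -178.11038808   78.37595889]
tcp_pos: [500.6, -178.1, 78.4]
tool_rot: [-0.0, 0.993, 0.119, -0.0]
ft_force: [-0.5, 4.0, 2.5]
gripper_width: 0.46
[0.54448942 0.26548722 0.07530691] [ 500.6206815  -178.12963182   78.3745971 ]
tcp_pos: [500.6, -178.1, 78.3]
tool_rot: [-0.0, 0.993, 0.119, -0.0]
ft_force: [-1.2, 3.3, 2.1]
gripper_width: 0.457
[0.61432466 0.23184728 0.09404704] [ 500.61911343 -178.13297083   78.34113294]
```

```bash
python3 -m pendant '[{"dx":-1.2,"dy":1,"dz":0,"rx":0,"ry":0,"rz":0},{"dx":-1.2,"dy":1,"dz":0,"rx":0,"ry":0,"rz":0},{"dx":-1.2,"dy":1,"dz":0,"rx":0,"ry":0,"rz":0},{"dx":-1.2,"dy":1,"dz":0,"rx":0,"ry":0,"rz":0}]' | tail -4; python3 -m pendant '[{"dx":0,"dy":0,"dz":0,"rx":0,"ry":0,"rz":0}]' |tail -4;python3 -m pendant '[{"dx":0,"dy":0,"dz":0,"rx":0,"ry":0,"rz":0}]' |tail -4
```

```text
tcp_pos: [500.3, -178.0, 78.4]
tool_rot: [0.0, 0.993, 0.119, 0.001]
ft_force: [0.4, 1.7, -0.4]
gripper_width: 0.457
tcp_pos: [500.2, -178.0, 78.4]
tool_rot: [0.0, 0.993, 0.119, 0.001]
ft_force: [1.6, 1.0, -1.2]
gripper_width: 0.461
tcp_pos: [500.2, -177.9, 78.4]
tool_rot: [0.0, 0.993, 0.119, 0.001]
ft_force: [1.2, 1.1, -1.0]
gripper_width: 0.457
```

```bash
python3 -m pendant '[{"dx":0,"dy":0,"dz":0,"rx":0,"ry":0,"rz":0},{"dx":0,"dy":0,"dz":0,"rx":0,"ry":0,"rz":0},{"dx":0,"dy":0,"dz":-3,"rx":0,"ry":0,"rz":0},{"dx":0,"dy":0,"dz":-6,"rx":0,"ry":0,"rz":0},{"dx":0,"dy":0,"dz":-9,"rx":0,"ry":0,"rz":0},{"dx":0,"dy":0,"dz":-9,"rx":0,"ry":0,"rz":0},{"dx":0,"dy":0,"dz":-9,"rx":0,"ry":0,"rz":0}]' 0.54
for i in 1 2 3; do python3 -m pendant '[{"dx":0,"dy":0,"dz":-2,"rx":0,"ry":0,"rz":0},{"dx":0,"dy":0,"dz":-3,"rx":0,"ry":0,"rz":0},{"dx":0,"dy":0,"dz":-3,"rx":0,"ry":0,"rz":0}]'|grep -v rot; done
```

```text
time: 4.12
tcp_pos: [499.3, -177.5, 68.9]
tool_rot: [-0.0, 0.993, 0.119, -0.0]
ft_force: [-1.0, -0.6, -0.1]
gripper_width: 0.539
time: 4.37
tcp_pos: [499.6, -177.6, 66.1]
ft_force: [0.1, 1.3, -0.8]
gripper_width: 0.542
time: 4.62
tcp_pos: [499.8, -177.6, 63.6]
ft_force: [0.1, -0.1, 2.2]
gripper_width: 0.545
time: 4.87
tcp_pos: [500.0, -177.7, 61.2]
ft_force: [-1.9, 0.9, 6.5]
gripper_width: 0.541
```

```bash
for i in 1 2 3 4 5; do python3 -m pendant '[{"dx":0,"dy":0,"dz":-1.5,"rx":0,"ry":0,"rz":0},{"dx":0,"dy":0,"dz":-3,"rx":0,"ry":0,"rz":0},{"dx":0,"dy":0,"dz":-3,"rx":0,"ry":0,"rz":0}]'|grep -v -e rot -e grip; done
```

```text
time: 5.12
tcp_pos: [500.1, -177.7, 59.5]
ft_force: [-4.7, 1.8, 14.6]
time: 5.37
tcp_pos: [500.2, -177.7, 57.2]
ft_force: [-5.7, 1.6, 18.9]
time: 5.62
tcp_pos: [500.1, -177.7, 52.8]
ft_force: [-2.6, 0.9, 7.8]
time: 5.87
tcp_pos: [500.2, -177.8, 50.5]
ft_force: [-3.6, 2.2, 15.3]
time: 6.12
tcp_pos: [500.4, -177.8, 50.3]
ft_force: [-10.1, 4.8, 32.5]
```

```bash
python3 -m pendant '[{"dx":0,"dy":0,"dz":10,"rx":0,"ry":0,"rz":0},{"dx":0,"dy":0,"dz":30,"rx":0,"ry":0,"rz":0},{"dx":0,"dy":0,"dz":55,"rx":0,"ry":0,"rz":7},{"dx":0,"dy":0,"dz":60,"rx":0,"ry":0,"rz":14},{"dx":0,"dy":0,"dz":60,"rx":0,"ry":0,"rz":21},{"dx":0,"dy":0,"dz":60,"rx":0,"ry":0,"rz":28},{"dx":0,"dy":0,"dz":60,"rx":0,"ry":0,"rz":35},{"dx":0,"dy":0,"dz":60,"rx":0,"ry":0,"rz":42},{"dx":0,"dy":0,"dz":60,"rx":0,"ry":0,"rz":49},{"dx":0,"dy":0,"dz":60,"rx":0,"ry":0,"rz":56},{"dx":0,"dy":0,"dz":60,"rx":0,"ry":0,"rz":63},{"dx":0,"dy":0,"dz":60,"rx":0,"ry":0,"rz":70}]'
python3 -m pendant '[{"dx":0,"dy":0,"dz":0,"rx":0,"ry":0,"rz":7},{"dx":0,"dy":0,"dz":0,"rx":0,"ry":0,"rz":14},{"dx":0,"dy":0,"dz":0,"rx":0,"ry":0,"rz":14}]'
python3 -c "
from h import *
print(ctrl.sense()['joint_positions'])
X=cloud(ctrl.get_image('scene'));print(0)"
```

```text
time: 7.12
tcp_pos: [499.6, -177.6, 105.1]
tool_rot: [-0.0, 0.743, 0.669, -0.0]
ft_force: [0.3, -0.1, 0.1]
gripper_width: 0.541
time: 7.37
tcp_pos: [499.6, -177.5, 105.1]
tool_rot: [-0.0, 0.658, 0.753, -0.0]
ft_force: [0.4, -0.4, -0.1]
gripper_width: 0.539
[-4.23600911e-01  2.88392496e-01  1.94825939e+00 -4.35477880e-05
  9.05135985e-01 -5.58667699e-01]
0
```

```bash
python3 -m pendant '[{"dx":0,"dy":0,"dz":-10,"rx":0,"ry":0,"rz":0},{"dx":0,"dy":0,"dz":-18,"rx":0,"ry":0,"rz":0},{"dx":0,"dy":0,"dz":-25,"rx":0,"ry":0,"rz":0},{"dx":0,"dy":0,"dz":-25,"rx":0,"ry":0,"rz":0}]'
python3 -m pendant '[{"dx":0,"dy":0,"dz":0,"rx":0,"ry":0,"rz":0},{"dx":0,"dy":0,"dz":0,"rx":0,"ry":0,"rz":0},{"dx":0,"dy":0,"dz":0,"rx":0,"ry":0,"rz":0},{"dx":0,"dy":0,"dz":0,"rx":0,"ry":0,"rz":0},{"dx":0,"dy":0,"dz":0,"rx":0,"ry":0,"rz":0}]' 0.3 20
for i in 1 2; do python3 -m pendant '[{"dx":0,"dy":0,"dz":0,"rx":0,"ry":0,"rz":0}]' |grep -v rot; done
python3 - <<'E'
from h import *
s=save('scene','scene2'); f=lambda im,u,v,w=40,h=30: cv2.resize(im['color'][v-h:v+h,u-w:u+w,::-1],None,fx=8,fy=8,interpolation=cv2.INTER_CUBIC)
cv2.imwrite('pics/c2.png',f(s,225,205))
E
```

```text
time: 7.75
tcp_pos: [497.8, -176.7, 77.8]
tool_rot: [-0.002, 0.659, 0.752, -0.001]
ft_force: [-1.2, 0.4, 0.0]
gripper_width: 0.539
time: 8.17
tcp_pos: [500.5, -177.4, 80.1]
tool_rot: [0.001, 0.659, 0.752, 0.001]
ft_force: [4.5, 2.0, -8.2]
gripper_width: 0.345
time: 8.25
tcp_pos: [500.5, -177.4, 80.1]
ft_force: [5.2, 1.6, -7.8]
gripper_width: 0.348
time: 8.33
tcp_pos: [500.5, -177.4, 80.1]
ft_force: [4.9, 1.0, -7.6]
gripper_width: 0.345
```

View pics/c2.png

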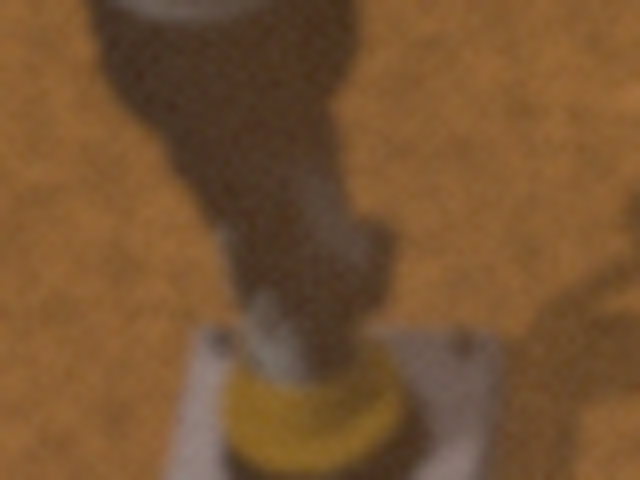

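```bash
python3 -m pendant '[{"dx":1,"dy":0,"dz":0,"rx":0,"ry":0,"rz":0},{"dx":1,"dy":0,"dz":0,"rx":0,"ry":0,"rz":0},{"dx":1,"dy":0,"dz":0,"rx":0,"ry":0,"rz":0},{"dx":1,"dy":0,"dz":0,"rx":0,"ry":0,"rz":0}]'
python3 -m pendant '[{"dx":0,"dy":0,"dz":0,"rx":0,"ry":0,"rz":0},{"dx":0,"dy":0,"dz":0,"rx":0,"ry":0,"rz":0},{"dx":0,"dy":0,"dz":0,"rx":0,"ry":0,"rz":0},{"dx":0,"dy":0,"dz":0,"rx":0,"ry":0,"rz":0}]' 0.54
python3 -m pendant '[{"dx":0,"dy":0,"dz":15,"rx":0,"ry":0,"rz":0},{"dx":0,"dy":0,"dz":35,"rx":0,"ry":0,"rz":0},{"dx":0,"dy":0,"dz":65,"rx":0,"ry":0,"rz":0},{"dx":0,"dy":0,"dz":90,"rx":0,"ry":0,"rz":0}]'
```

```text
time: 8.72
tcp_pos: [500.6, -177.4, 80.1]
tool_rot: [-0.0, 0.659, 0.753, 0.0]
ft_force: [4.0, 1.4, -8.0]
gripper_width: 0.344
time: 9.05
tcp_pos: [500.7, -178.0, 81.0]
tool_rot: [0.0, 0.659, 0.753, -0.0]
ft_force: [1.2, -0.4, -0.7]
gripper_width: 0.541
time: 9.38
tcp_pos: [500.3, -177.8, 171.7]
tool_rot: [-0.0, 0.659, 0.753, -0.0]
ft_force: [1.4, -0.4, 0.1]
gripper_width: 0.542
```

```bash
python3 -m pendant '[{"dx":5,"dy":30,"dz":0,"rx":0,"ry":0,"rz":0},{"dx":10,"dy":70,"dz":0,"rx":0,"ry":0,"rz":0},{"dx":15,"dy":110,"dz":0,"rx":0,"ry":0,"rz":0},{"dx":20,"dy":150,"dz":0,"rx":0,"ry":0,"rz":0},{"dx":25,"dy":190,"dz":0,"rx":0,"ry":0,"rz":0},{"dx":30,"dy":230,"dz":0,"rx":0,"ry":0,"rz":0},{"dx":35,"dy":270,"dz":0,"rx":0,"ry":0,"rz":0},{"dx":40,"dy":310,"dz":0,"rx":0,"ry":0,"rz":0},{"dx":45,"dy":350,"dz":0,"rx":0,"ry":0,"rz":0},{"dx":48,"dy":385,"dz":0,"rx":0,"ry":0,"rz":0},{"dx":50,"dy":413,"dz":-10,"rx":0,"ry":0,"rz":0},{"dx":50,"dy":413,"dz":-30,"rx":0,"ry":0,"rz":0}]'
python3 -m pendant '[{"dx":0,"dy":0,"dz":-10,"rx":0,"ry":0,"rz":0},{"dx":0,"dy":0,"dz":-15,"rx":0,"ry":0,"rz":0},{"dx":0,"dy":0,"dz":-15,"rx":0,"ry":0,"rz":0},{"dx":0,"dy":0,"dz":-15,"rx":0,"ry":0,"rz":0}]'
python3 - <<'E'
from h import *
s=save('scene','scene3'); t=save('top','top3'); f=lambda im,u,v,w=40,h=45: cv2.resize(im['color'][v-h:v+h,u-w:u+w,::-1],None,fx=5,fy=5,interpolation=cv2.INTER_CUBIC)
cv2.imwrite('pics/c3.png',np.hstack([f(s,370,165),f(s,225,215)]))
p=proj(s,[500.5,-177.8,90]);print(p,ctrl.sense()['joint_positions'])
E
```

```text
time: 10.38
tcp_pos: [553.8, 241.6, 143.9]
tool_rot: [0.002, 0.657, 0.754, 0.005]
ft_force: [0.3, -0.1, 0.5]
gripper_width: 0.536
time: 10.72
tcp_pos: [550.6, 234.3, 125.3]
tool_rot: [-0.0, 0.659, 0.752, -0.0]
ft_force: [-0.4, 0.0, 0.3]
gripper_width: 0.542
[221.27966521 213.92962434] [ 3.29598215e-01  3.75922042e-01  1.77456633e+00 -1.29512013e-04
  9.89627172e-01  1.98172114e-01]
```

View pics/c3.png

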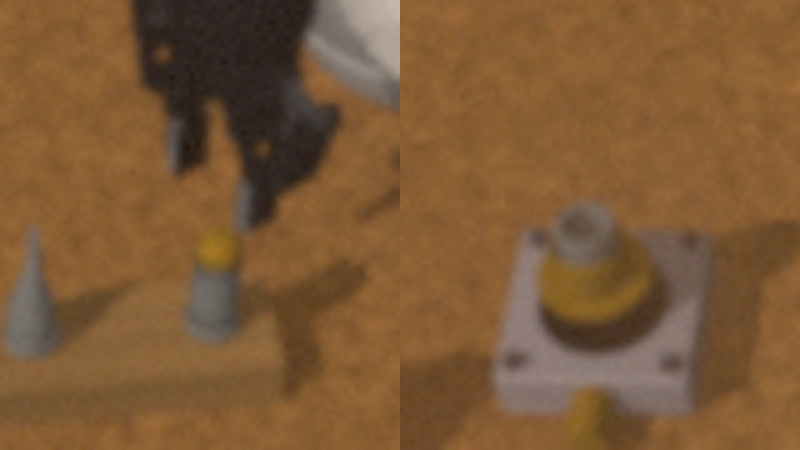

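```bash
python3 -m pendant '[{"dx":0.5,"dy":0.3,"dz":-15,"rx":0,"ry":0,"rz":0},{"dx":0.5,"dy":0.3,"dz":-30,"rx":0,"ry":0,"rz":0},{"dx":0.5,"dy":0.3,"dz":-45,"rx":0,"ry":0,"rz":0},{"dx":0.5,"dy":0.3,"dz":-60,"rx":0,"ry":0,"rz":0},{"dx":0.5,"dy":0.3,"dz":-70,"rx":0,"ry":0,"rz":0},{"dx":0.5,"dy":0.3,"dz":-77,"rx":0,"ry":0,"rz":0},{"dx":0.5,"dy":0.3,"dz":-77,"rx":0,"ry":0,"rz":0},{"dx":0.5,"dy":0.3,"dz":-77,"rx":0,"ry":0,"rz":0}]'
python3 -m pendant '[{"dx":0,"dy":0,"dz":0,"rx":0,"ry":0,"rz":0},{"dx":0,"dy":0,"dz":0,"rx":0,"ry":0,"rz":0},{"dx":0,"dy":0,"dz":0,"rx":0,"ry":0,"rz":0},{"dx":0,"dy":0,"dz":0,"rx":0,"ry":0,"rz":0},{"dx":0,"dy":0,"dz":0,"rx":0,"ry":0,"rz":0},{"dx":0,"dy":0,"dz":0,"rx":0,"ry":0,"rz":0}]' 0.15 20
```

```text
time: 11.48
tcp_pos: [551.5, 235.6, 48.6]
tool_rot: [0.0, 0.659, 0.752, 0.0]
ft_force: [-0.1, 0.1, -0.1]
gripper_width: 0.542
time: 11.98
tcp_pos: [552.3, 236.1, 49.5]
tool_rot: [0.001, 0.658, 0.753, 0.001]
ft_force: [1.1, 0.2, 5.6]
gripper_width: 0.301
```

```bash
python3 -m pendant '[{"dx":0,"dy":0,"dz":0,"rx":0,"ry":0,"rz":0},{"dx":0,"dy":0,"dz":0,"rx":0,"ry":0,"rz":0},{"dx":0,"dy":0,"dz":5,"rx":0,"ry":0,"rz":0},{"dx":0,"dy":0,"dz":15,"rx":0,"ry":0,"rz":0},{"dx":0,"dy":0,"dz":35,"rx":0,"ry":0,"rz":0},{"dx":0,"dy":0,"dz":60,"rx":0,"ry":0,"rz":0},{"dx":0,"dy":0,"dz":90,"rx":0,"ry":0,"rz":0},{"dx":0,"dy":0,"dz":115,"rx":0,"ry":0,"rz":0},{"dx":0,"dy":0,"dz":130,"rx":0,"ry":0,"rz":0},{"dx":0,"dy":0,"dz":135,"rx":0,"ry":0,"rz":0},{"dx":0,"dy":0,"dz":135,"rx":0,"ry":0,"rz":0}]' 0.15 60
python3 -m pendant '[{"dx":0,"dy":0,"dz":0,"rx":0,"ry":0,"rz":0},{"dx":0,"dy":0,"dz":0,"rx":0,"ry":0,"rz":0}]'
python3 -c "
from h import *
save('scene','scene4')"
```

```text
time: 12.9
tcp_pos: [551.8, 236.0, 185.0]
tool_rot: [0.001, 0.659, 0.753, 0.001]
ft_force: [0.0, -0.3, -2.5]
gripper_width: 0.288
time: 13.07
tcp_pos: [549.6, 235.2, 181.2]
tool_rot: [-0.001, 0.659, 0.753, -0.002]
ft_force: [-0.2, -0.5, -1.7]
gripper_width: 0.289
```

```bash
python3 -m pendant '[{"dx":-3,"dy":-20,"dz":0,"rx":0,"ry":0,"rz":0},{"dx":-8,"dy":-60,"dz":0,"rx":0,"ry":0,"rz":0},{"dx":-13,"dy":-100,"dz":0,"rx":0,"ry":0,"rz":0},{"dx":-18,"dy":-140,"dz":0,"rx":0,"ry":0,"rz":0},{"dx":-23,"dy":-180,"dz":0,"rx":0,"ry":0,"rz":0},{"dx":-28,"dy":-220,"dz":0,"rx":0,"ry":0,"rz":0},{"dx":-33,"dy":-260,"dz":0,"rx":0,"ry":0,"rz":0},{"dx":-38,"dy":-300,"dz":0,"rx":0,"ry":0,"rz":0},{"dx":-43,"dy":-340,"dz":0,"rx":0,"ry":0,"rz":0},{"dx":-47,"dy":-375,"dz":0,"rx":0,"ry":0,"rz":0},{"dx":-50,"dy":-400,"dz":0,"rx":0,"ry":0,"rz":0},{"dx":-51,"dy":-413.4,"dz":0,"rx":0,"ry":0,"rz":0}]'
python3 -m pendant '[{"dx":0,"dy":0,"dz":-10,"rx":0,"ry":0,"rz":0},{"dx":0,"dy":0,"dz":-25,"rx":0,"ry":0,"rz":0},{"dx":0,"dy":0,"dz":-38,"rx":0,"ry":0,"rz":0},{"dx":0,"dy":0,"dz":-38,"rx":0,"ry":0,"rz":0},{"dx":0,"dy":0,"dz":-38,"rx":0,"ry":0,"rz":0},{"dx":0,"dy":0,"dz":-38,"rx":0,"ry":0,"rz":0},{"dx":0,"dy":0,"dz":-38,"rx":0,"ry":0,"rz":0},{"dx":0,"dy":0,"dz":-38,"rx":0,"ry":0,"rz":0}]'
python3 - <<'E'
from h import *
s=save('scene','scene5'); t=save('top','top5'); f=lambda im,u,v,w=40,h=45: cv2.resize(im['color'][v-h:v+h,u-w:u+w,::-1],None,fx=6,fy=6,interpolation=cv2.INTER_CUBIC)
cv2.imwrite('pics/c5.png',f(s,225,200))
E
```

```text
time: 14.12
tcp_pos: [498.8, -180.4, 182.0]
tool_rot: [-0.001, 0.66, 0.752, -0.001]
ft_force: [-0.2, -0.1, -1.9]
gripper_width: 0.293
time: 14.78
tcp_pos: [501.0, -177.5, 146.2]
tool_rot: [0.001, 0.658, 0.753, 0.0]
ft_force: [-0.1, 0.1, -2.2]
gripper_width: 0.293
```

View pics/c5.png

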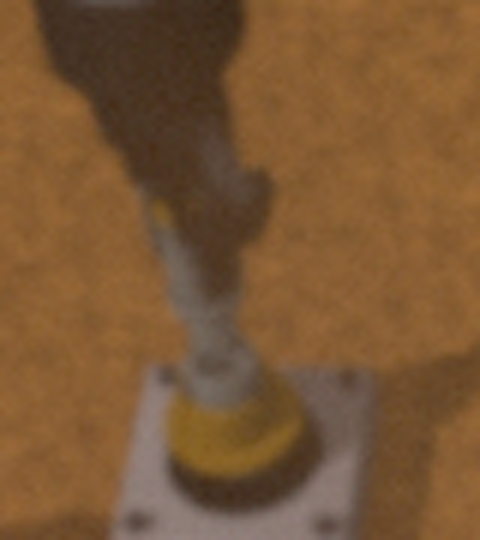

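Run:
```python
from h import *
s=load('scene5')
for z in (90,100,127,185,195): print(z,((proj(s,[500.5,-177.8,z])-[185,155])*6).round(0))
```

```text
90 [218. 354.]
100 [214. 338.]
127 [204. 295.]
185 [182. 197.]
195 [178. 179.]
```

```bash
python3 -m pendant '[{"dx":0,"dy":0,"dz":-4,"rx":0,"ry":0,"rz":0},{"dx":0,"dy":0,"dz":-7,"rx":0,"ry":0,"rz":0},{"dx":0,"dy":0,"dz":-7,"rx":0,"ry":0,"rz":0}]'|grep -v rot
for i in 1 2 3 4; do python3 -m pendant '[{"dx":0,"dy":0,"dz":-1,"rx":0,"ry":0,"rz":0},{"dx":0,"dy":0,"dz":-2,"rx":0,"ry":0,"rz":0},{"dx":0,"dy":0,"dz":-2,"rx":0,"ry":0,"rz":0}]'|grep -v -e grip; done
```

```text
time: 15.13
tcp_pos: [499.5, -177.4, 137.5]
ft_force: [-1.8, 0.5, -1.6]
gripper_width: 0.289
time: 15.38
tcp_pos: [500.0, -177.7, 136.0]
tool_rot: [-0.0, 0.659, 0.753, -0.0]
ft_force: [-0.1, -0.1, -0.9]
time: 15.63
tcp_pos: [500.1, -177.6, 134.1]
tool_rot: [-0.0, 0.659, 0.753, -0.0]
ft_force: [0.3, 0.1, -1.5]
time: 15.88
tcp_pos: [500.1, -177.6, 132.1]
tool_rot: [-0.0, 0.659, 0.753, -0.0]
ft_force: [0.0, 0.2, -1.8]
time: 16.13
tcp_pos: [500.0, -177.6, 130.1]
tool_rot: [-0.0, 0.659, 0.753, -0.0]
ft_force: [-0.3, 0.2, -2.4]
```

```bash
for i in 1 2 3 4 5; do python3 -m pendant '[{"dx":0,"dy":0,"dz":-1.5,"rx":0,"ry":0,"rz":0},{"dx":0,"dy":0,"dz":-3,"rx":0,"ry":0,"rz":0},{"dx":0,"dy":0,"dz":-3,"rx":0,"ry":0,"rz":0}]'|grep -v -e grip -e rot; done
```

```text
time: 16.38
tcp_pos: [500.1, -177.6, 127.0]
ft_force: [0.6, -0.2, -2.0]
time: 16.63
tcp_pos: [500.0, -177.6, 123.9]
ft_force: [1.3, -0.1, -1.8]
time: 16.88
tcp_pos: [500.1, -177.6, 121.0]
ft_force: [0.1, -1.0, -2.2]
time: 17.13
tcp_pos: [500.1, -177.6, 118.0]
ft_force: [0.3, 0.6, -0.6]
time: 17.38
tcp_pos: [500.1, -177.6, 115.0]
ft_force: [0.2, -0.6, -1.4]
```

```bash
for i in 1 2 3 4 5; do python3 -m pendant '[{"dx":0,"dy":0,"dz":-0.8,"rx":0,"ry":0,"rz":0},{"dx":0,"dy":0,"dz":-1.5,"rx":0,"ry":0,"rz":0},{"dx":0,"dy":0,"dz":-1.5,"rx":0,"ry":0,"rz":0}]'|grep -v -e grip -e rot; done
```

```text
time: 17.63
tcp_pos: [500.4, -177.8, 114.6]
ft_force: [-1.6, 1.4, 3.8]
time: 17.88
tcp_pos: [500.6, -177.9, 113.6]
ft_force: [-3.0, 1.2, 6.9]
time: 18.13
tcp_pos: [500.6, -177.9, 112.1]
ft_force: [-2.9, 0.6, 6.5]
time: 18.38
tcp_pos: [500.6, -177.9, 110.7]
ft_force: [-2.5, 1.1, 7.2]
time: 18.63
tcp_pos: [500.9, -178.0, 109.0]
ft_force: [-1.6, -0.1, 1.7]
```

```bash
python3 -m pendant '[{"dx":0,"dy":0,"dz":0,"rx":0,"ry":0,"rz":0},{"dx":0,"dy":0,"dz":0,"rx":0,"ry":0,"rz":0}]'|grep -v rot
python3 - <<'E'
from h import *
s=save('scene','scene6'); f=lambda im,u,v,w=32,h=35: cv2.resize(im['color'][v-h:v+h,u-w:u+w,::-1],None,fx=6,fy=6,interpolation=cv2.INTER_CUBIC)
cv2.imwrite('pics/c6.png',np.hstack([f(load('scene5'),225,210),f(s,225,210)]))
E
```

```text
time: 18.8
tcp_pos: [501.7, -178.4, 109.3]
ft_force: [-0.3, -0.1, 1.0]
gripper_width: 0.292
```

View pics/c6.png

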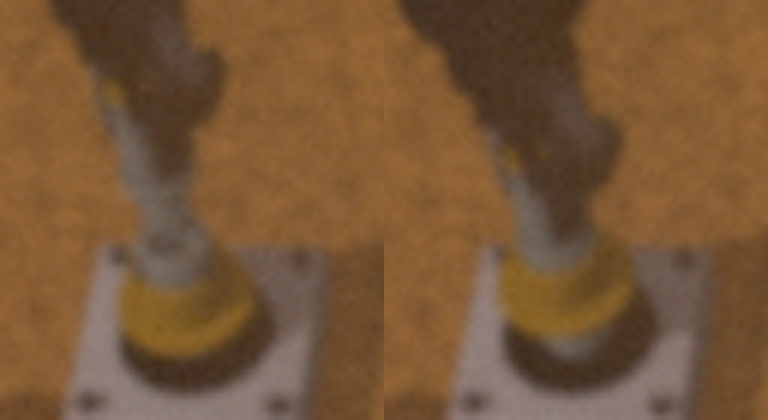

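```bash
python3 -m pendant '[{"dx":0,"dy":0,"dz":1,"rx":0,"ry":0,"rz":0},{"dx":0,"dy":0,"dz":2,"rx":0,"ry":0,"rz":0},{"dx":0,"dy":0,"dz":2,"rx":0,"ry":0,"rz":0}]'|grep -v rot
python3 -m pendant '[{"dx":0,"dy":0,"dz":0,"rx":0,"ry":0,"rz":0},{"dx":0,"dy":0,"dz":0,"rx":0,"ry":0,"rz":0},{"dx":0,"dy":0,"dz":0,"rx":0,"ry":0,"rz":0},{"dx":0,"dy":0,"dz":0,"rx":0,"ry":0,"rz":0},{"dx":0,"dy":0,"dz":0,"rx":0,"ry":0,"rz":0}]' 0.6 20|grep -v rot
python3 -m pendant '[{"dx":0,"dy":0,"dz":8,"rx":0,"ry":0,"rz":0},{"dx":0,"dy":0,"dz":20,"rx":0,"ry":0,"rz":0},{"dx":0,"dy":0,"dz":45,"rx":0,"ry":0,"rz":0},{"dx":0,"dy":0,"dz":75,"rx":0,"ry":0,"rz":0},{"dx":0,"dy":0,"dz":105,"rx":0,"ry":0,"rz":0},{"dx":-10,"dy":30,"dz":130,"rx":0,"ry":0,"rz":0},{"dx":-30,"dy":60,"dz":140,"rx":0,"ry":0,"rz":0},{"dx":-50,"dy":90,"dz":140,"rx":0,"ry":0,"rz":0},{"dx":-70,"dy":120,"dz":140,"rx":0,"ry":0,"rz":0},{"dx":-90,"dy":145,"dz":140,"rx":0,"ry":0,"rz":0},{"dx":-90,"dy":145,"dz":140,"rx":0,"ry":0,"rz":0}]'
python3 - <<'E'
from h import *
s=save('scene','scene7');t=save('top','top7'); f=lambda im,u,v,w=32,h=35: cv2.resize(im['color'][v-h:v+h,u-w:u+w,::-1],None,fx=6,fy=6,interpolation=cv2.INTER_CUBIC)
cv2.imwrite('pics/c7.png',np.hstack([f(s,225,210),f(t,410,226)]))
for n,im in(('s',s),('t',t)):
    X=cloud(im); m=np.hypot(X[...,0]-500.5,X[...,1]+177.8)<35; Q=X[m]
    print(n,'top z',np.sort(Q[:,2])[-12:].round(1))
    print(np.histogram(Q[:,2],bins=range(25,180,5)))
E
```

```text
time: 19.1
tcp_pos: [501.5, -178.3, 111.0]
ft_force: [-0.6, -0.5, 3.5]
gripper_width: 0.289
time: 19.52
tcp_pos: [499.6, -177.5, 109.2]
ft_force: [-0.3, 0.6, -0.7]
gripper_width: 0.598
time: 20.43
tcp_pos: [406.6, -29.2, 250.4]
tool_rot: [-0.001, 0.657, 0.754, 0.0]
ft_force: [0.4, 0.7, -0.0]
gripper_width: 0.602
s top z [161.5 161.6 161.8 161.8 161.9 162.3 162.6 162.8 163.  163.1 164.3 164.6]
(array([106, 120,   9,   8,   0,   0,   4,  80,  82,  20,  21,  25,  56,
        10,  26,  18,  18,  13,  13,  16,  19,  11,  16,  21,  17,  16,
        32,  24,   0,   0]), array([ 25,  30,  35,  40,  45,  50,  55,  60,  65,  70,  75,  80,  85,
        90,  95, 100, 105, 110, 115, 120, 125, 130, 135, 140, 145, 150,
       155, 160, 165, 170, 175]))
t top z [162.7 162.8 162.8 162.9 163.3 163.3 163.6 163.7 163.8 164.6 164.7 167.7]
(array([42, 48, 10,  0,  0,  0,  5, 55, 73, 17,  3,  7, 32, 16, 11,  3,  5,
        6,  1,  5,  4,  0,  2,  4,  6, 13, 32, 20,  1,  0]), array([ 25,  30,  35,  40,  45,  50,  55,  60,  65,  70,  75,  80,  85,
        90,  95, 100, 105, 110, 115, 120, 125, 130, 135, 140, 145, 150,
       155, 160, 165, 170, 175]))
```

View pics/c7.png

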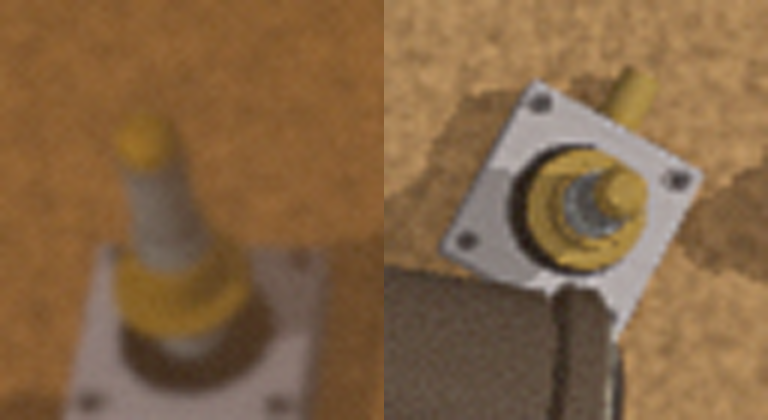

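Run:
```python
from h import *
for f in('top0','top3','top5','top7','scene0','scene3','scene7'):
    X=cloud(load(f)); r=np.hypot(X[...,0]-500.5,X[...,1]+177.8); z=X[...,2]
    a=z[(r>21)&(r<29)&(z>40)&(z<75)]; h=z[(r<6)&(z>140)&(z<175)]
    print(f,'flange',len(a),np.median(a).round(1),'head',len(h),np.median(h).round(1) if len(h) else '')
print(ctrl.sense()['time']); print(ctrl.finish_job())
```

```text
top0 flange 121 65.7 head 0 
top3 flange 126 54.3 head 0 
top5 flange 64 53.8 head 0 
top7 flange 109 66.2 head 13 159.9
scene0 flange 118 65.1 head 0 
scene3 flange 147 54.3 head 0 
scene7 flange 120 65.3 head 13 160.6
20.5333
the job is handed in; nothing more can be done
None
```

The silencer plug is in the coupler with the sleeve sprung back up over it, and I handed the job in at about 20.5 s of the 72 s allowed. I did not do a hard pull test on the lock.

- **Sleeve:** I pressed it down by its flange with the fingertips; the force was 19 N passing the catch and 32 N at the stop. With the hand off it stayed down: the flange read about 54 mm high in both cameras, against 65 mm at the start.
- **Finding the bore:** I squeezed the sleeve and then the stem gently in two directions and found the coupler's centre at about (500.5, −177.8). The camera estimate differed by about 1.2 mm in x.
- **Pressing home:** The plug entered the bore without touching the rim. The valve pushed back with about 7 N, and the force then dropped as the sleeve sprang up.
- **Last checks:** With the gripper open and clear, the flange is back at about 65–66 mm and the plug stands upright. Its head centre reads about 160–161 mm, where I expected about 161 mm for a locked plug. A light 2 mm lift before letting go did not show whether the lock holds.
- **Nozzle, cup and bowl:** The arm never came near the cup or bowl and passed well above the nozzle, but I did not measure them again at the end.

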